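# Set up the lid-lapping machine and close its splash guard

## Task

Get the lapping machine ready to run: slide the small metal sleeve down over the machine's upright spindle until it sits on the shoulder, let go of it, and then swing the open splash guard shut by its handle. Carry the guard down gently all the way until it rests on its rubber stops, do not let it drop or slam, then let go. Leave the teapots, the cup and the clay ring on the table standing where they are.

Things in the scene. Friction and masses are not known exactly. Their poses are not given: they have to be found in the camera images.
- machine: Fixed grey machine: pan 240 (x) by 200 (y) mm, inside 220 by 180, floor 35 mm and wall tops 85 mm above the table; dark motor box 75 mm high on its +x end, x = 120 to 205 mm. Origin at the pan's (and spindle's) centre on the table, z up. The guard is hinged on the -y wall, hinge line along the machine's x; two rubber stops, tops at 91 mm, are on the +y wall.
- spindle_top (a point): Top of the fixed upright steel spindle in the middle of the pan, 79 mm above the table. The spindle is 20 mm in diameter, stands 40 mm above its shoulder, and its last 6 mm taper to 10 mm in diameter.
- spindle_shoulder (a point): Centre of the top of the 40 mm wide, 4 mm high round shoulder at the spindle's foot, 39 mm above the table: the sleeve's underside rests here.
- sleeve_center (a point): Centre (half-way up, on the bore axis) of the loose plain dark steel sleeve: outside diameter 50 mm, bore 26 mm right through, 34 mm high, 0.12 kg or so, standing on the table; either end may be up. Seated, this point is 17 mm above the spindle shoulder.
- guard (a joint): Guard angle, rad: 0 = closed, level on the rubber stops, handle out past the +y wall; grows as it opens; 1.57 upright over the -y wall, 2.0 open stop. Starts open, leaning back past upright. Hinge friction holds it when nearly upright; below about 1.2 rad it falls shut unless held (0.35 kg, about 2 N at the handle).
- guard_hinge (a point): Point on the guard's hinge axis above the spindle's middle, fixed in the machine at (0, -100, 94) mm; the axis runs along the machine's x.
- guard_handle (a point): Centre of the guard's handle bar: round steel, 12 mm diameter, parallel to the hinge and 235 mm from it, 98 mm free between its two side arms, 45 mm beyond the edge of the flat guard (220 mm wide, 6 mm thick) and in its plane, so fingers fit between; it can turn between the pads. 94 mm above the table closed, about 320 open. Guard's axes: x along the bar, +y from hinge to bar.
- pot_red: Loose red-brown teapot, about 145 mm long over spout and handle, 96 mm wide, 87 mm high, origin under its centre. Leave it alone.
- pot_tan: Loose small tan teapot, about 125 mm long, 82 mm wide, 74 mm high, origin under its centre. Leave it alone.
- cup: Loose dark clay cup, 66 mm wide, 45 mm high, origin under its centre. Leave it alone.
- clay_ring: Loose flat terracotta ring, 90 mm wide, 68 mm inside, 18 mm high, origin under its centre. Not the sleeve; leave it alone.
Things that resemble listed ones, but are neither listed nor needed, are in the scene too. Leave any purple or turquoise look-alike of the part that bears sleeve_center alone.

How it is judged:
By the outcome, as a careful person would: the job done as asked, in the order asked, and still so for the second after the job is handed in, with the robot touching nothing.
It also fails if it takes over 58 s, if anything falls off the work surface, if the arm or the gripper's body presses on something with over 40 N, if the wrist force passes 120 N, or if a joint passes its speed limit or range.

## Robot

A 6-joint arm with a two-finger parallel gripper is mounted at the origin on the work surface. World frame = base frame: x ahead of the robot, y to its left, z up, the work surface at z = 0. Lengths are in m, angles in rad, forces in N, time in s.
With the tool pointing down it reaches from about 0.275 to 1 m from the base axis. Payload 8.4 kg.
Tool frame: the origin (TCP) lies on the centre line of the jaws, within the pads' length; the fingertips stand 17 mm ahead of it and the grasp point (between the pads) lies 2 mm behind it (bot.tcp_to_tips is the y of the fingertips in the tool frame, in m); y points along the fingers, z is the direction in which the jaws open and shut, and the axes are right-handed (so a half turn about y gives the same grasp; the last joint's range is limited). The gripper opens to 85 mm and grips with 20 to 120 N. Pads are 22 mm wide; open, the fingers measure 114 mm over their backs; the gripper's body (76 mm by 85 mm) begins 54 mm behind the grasp point. The pads swing forward as they close: fully open they stand 13 mm farther back than shut.
Start: joints at [-1.224, 0.353, 1.633, -0, 1.155, -0.002], TCP at [0.214, -0.587, 0.248] pointing down, gripper open.
Joint ranges: [-2.63, 2.63], [-0.92, 2.1], [0.06, 2.66], [-1.3, 4.44], [0, 2.69], [-3.02, 3.02]. Speed limits (rad/s): [2.22, 2.22, 2.79, 3.14, 3.14, 3.14].

## Interface

Orientations are given as a unit quaternion [x, y, z, w].
In Python, from workcell import bot, hand, kinematics, get_obs, vision, hand_in gives the robot as it stands. The module is installed in compiled form; this text tells all that it offers. Calls block until the motion is done:
- bot.reach(position, orientation): joint-space move of the TCP to a pose.
- bot.servo_line(position, ori=None, velocity=0.15): straight line of the TCP; ori=None keeps the orientation; velocity is the mean speed in m/s.
- bot.goto_joints(angles): joint-space move.
- hand.move_gripper(opening, strength=None): finger opening in m; strength is the grip in N (None keeps the last); returns when the fingers have stopped.
- bot.dwell(seconds).
- kinematics.solve_ik(position, orientation): joint angles nearest the present ones, or None.
- get_obs(): the state.
- vision.read_camera(name): name is "scene" or "top"; returns a dict with "frame" (480x640x3 uint8, red, green, blue), "intrinsics" (3x3 intrinsics, pixels), "view" (4x4, takes a point from world to camera coordinates). Camera axes: x right, y down, z forward; pixel columns grow to the right and rows downward; lengths in m; the calibration is good to about 2 mm. A picture is of the moment at which its call begins. There is no depth.
A pose or a line that the arm cannot do raises bot.IKError and nothing moves.
- hand_in(): hands the job in, once; it reports no verdict.
The state is a dict: "time_s": time; "joint_pos": joint angles; "joint_vel": joint speeds; "joint_efforts": joint torques, N m; "position": TCP position; "orientation": TCP orientation; "wrist_force": force on the tool from outside, world axes, zero at the start; "ft_torque": the same for the moment, N m; "gripper_width": finger opening in m.
Only numpy, scipy, OpenCV 4.12 (cv2) and the standard library are available. Lean on these libraries where they do the work, as an engineer would, in place of code of your own. Each camera call takes 0.05 s, during which the arm holds its last target.

## Working session

There is one attempt and no reset: what is moved stays moved. The work goes in short steps, each a Python script; the robot and the scene stay as the last script left them, time stands still between calls to the robot, and variables do not carry over. Pictures are saved under pics/ and viewed, and the job is handed in when it is done.

```bash
mkdir -p pics; cat > h.py <<'E'
import numpy as np, cv2, json
from workcell import bot, hand, kinematics, get_obs, vision, hand_in
def snap(n,tag):
    c=vision.read_camera(n); cv2.imwrite(f'pics/{tag}.png',c['frame'][:,:,::-1]); 
    np.savez(f'pics/{tag}.npz',**{k:np.array(c[k]) for k in('frame','intrinsics','view')}); return c
def load(tag): return dict(np.load(f'pics/{tag}.npz'))
def ray(c,uv):
    K=np.array(c['intrinsics']);V=np.array(c['view']);R=V[:3,:3];t=V[:3,3]
    d=R.T@np.linalg.inv(K)@np.array([uv[0],uv[1],1.]); o=-R.T@t
    return o,d/np.linalg.norm(d)
def onz(c,uv,z):
    o,d=ray(c,uv); return o+d*(z-o[2])/d[2]
def proj(c,p):
    K=np.array(c['intrinsics']);V=np.array(c['view']); q=V[:3,:3]@np.array(p)+V[:3,3]; q=K@q; return q[:2]/q[2]
def tri(c1,u1,c2,u2):
    o1,d1=ray(c1,u1);o2,d2=ray(c2,u2)
    A=np.stack([d1,-d2],1); s=np.linalg.lstsq(A,o2-o1,rcond=None)[0]
    a=o1+s[0]*d1;b=o2+s[1]*d2; return (a+b)/2,np.linalg.norm(a-b)
E
python3 - <<'E'
from h import *
np.set_printoptions(precision=4,suppress=True)
for n in('scene','top'):
    c=snap(n,n+'0'); o,d=ray(c,(320,240)); print(n,o,d,np.array(c['intrinsics'])[0])
o=get_obs();print(o['time_s'],o['position'],o['orientation'],o['gripper_width'],bot.tcp_to_tips)
E
```

```text
scene [ 1.0685 -0.1034  0.6173] [-0.6928  0.2521 -0.6756] [459.0186   0.     322.6827]
top [0.363  0.1253 0.9907] [ 0.1712  0.0029 -0.9852] [478.2532   0.     323.0758]
0.1 [ 0.2135 -0.587   0.2476] [-0.1228  0.6968 -0.696   0.1226] 0.08557113619390143 0.017
```

View pics/scene0.png

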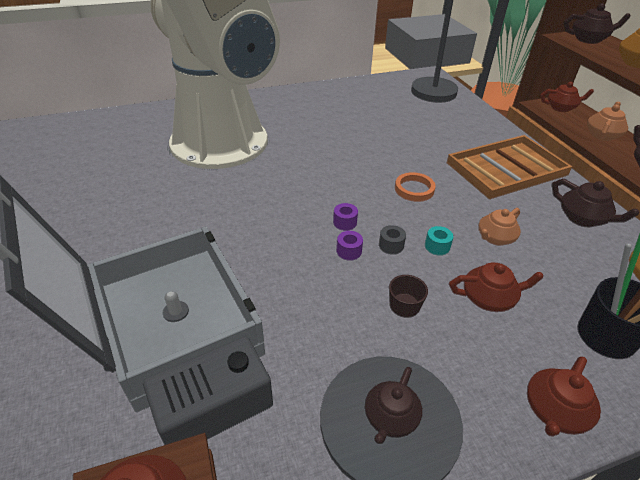

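View pics/top0.png

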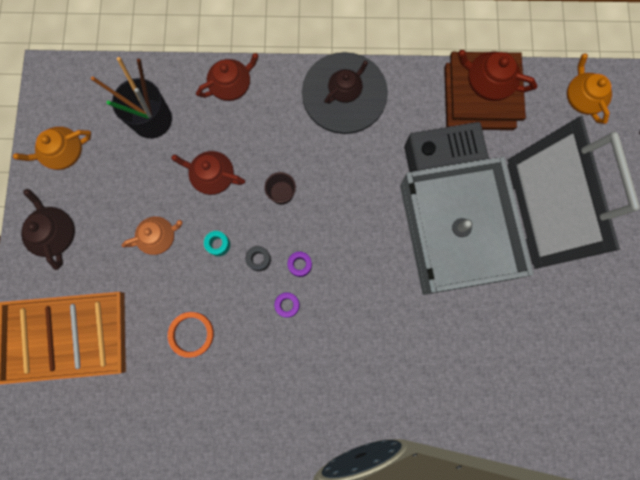

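The pictures show the machine at scene (180,310) / top (465,220), with its guard open to the right in top (−y). The handle bar is at about top (625,172), and the spindle at scene (175,300) / top (462,227).

Sleeve candidates:
- Dark grey: scene (392,239) / top (258,258)
- Purple, two of them: scene (345,216) and (350,245)
- Turquoise: scene (439,240)

Only the dark grey one fits "plain dark steel". I'll confirm it in enlarged crops.

```bash
python3 - <<'E'
from h import *
a=cv2.imread('pics/scene0.png');b=cv2.imread('pics/top0.png')
f=lambda im,x,y,w,h,s:cv2.resize(im[y:y+h,x:x+w],None,fx=s,fy=s,interpolation=cv2.INTER_CUBIC)
A=f(a,362,215,60,50,6);B=f(b,228,233,60,50,6)
cv2.imwrite('pics/crop1.png',np.hstack([A,B]))
A=f(a,130,260,100,75,4);B=f(b,412,190,100,75,4)
cv2.imwrite('pics/crop2.png',np.hstack([A,B]))
A=f(a,0,170,130,200,3);B=f(b,500,110,140,200,3)[:, :400]
cv2.imwrite('pics/crop3.png',np.hstack([A,B]))
E
```

```text
(no output)
```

View pics/crop1.png

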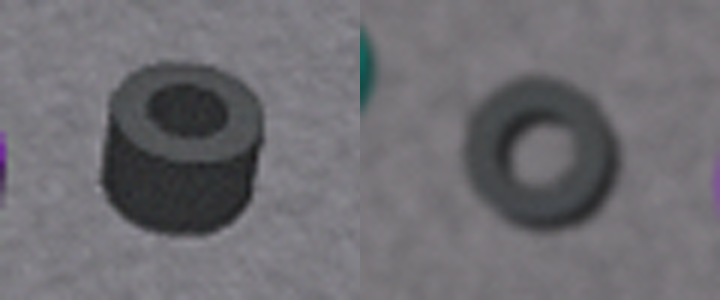

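View pics/crop2.png

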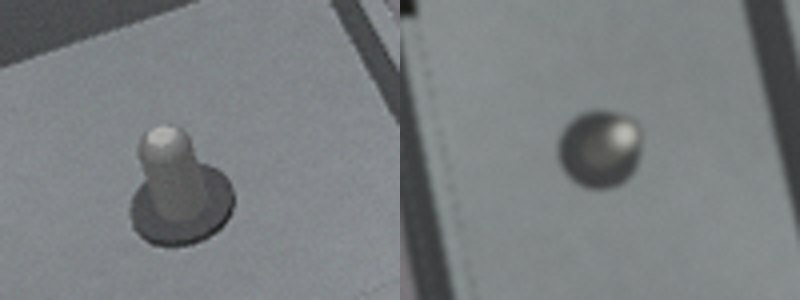

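View pics/crop3.png

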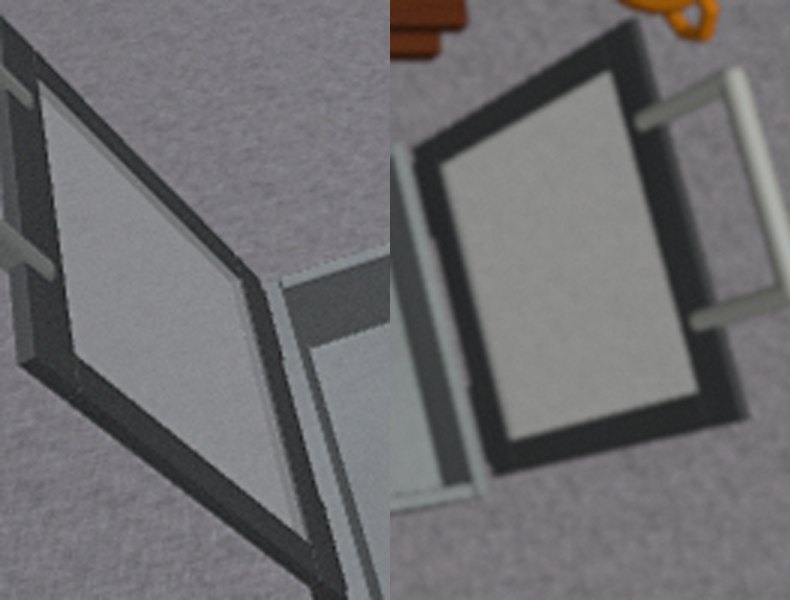

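Confirmed: the crop shows a plain dark grey ring with an open bore, at scene (393,234) and top (258,258). The spindle tip and shoulder are clear in both views. Next I measure by masks and triangulation.

```bash
python3 - <<'E'
from h import *
np.set_printoptions(precision=4,suppress=True)
S=load('scene0');T=load('top0')
def g(c): return cv2.cvtColor(c['frame'],cv2.COLOR_RGB2GRAY).astype(int)
gs,gt=g(S),g(T)
print(gs[224:258:2,376:412:2]); print(gt[244:274:2,244:274:2])
print('spindle tip',gs[288:300,164:182]); print(gt[215:240:1,450:478:1])
E
```

```text
[[131 124 128 116 121 126 122 128 127 120 132 130 120 126 129 127 121 123]
 [128 126 128 129 119  78  76  74  72  75  73 106 118 130 125 125 121 121]
 [130 127 124 103  74  85  84  82  79  82  79  83  76 106 127 122 127 125]
 [121 125 105  77  81  81  45  51  46  50  45  77  81  77 103 119 123 130]
 [128 124  80  81  85  63  45  45  46  48  51  42  77  82  80 118 125 135]
 [123 128  61  82  78  67  43  50  50  42  50  49  78  78  79 118 123 122]
 [117 125  52  76  84  83  69  48  46  46  46  49  82  86  83 125 128 129]
 [131 135  52  48  78  83  87  81  82  81  84  81  81  81  64 114 124 126]
 [125 135  47  43  51  56  79  81  84  84  82  82  84  63  38 127 125 129]
 [124 130  41  45  48  50  51  40  50  50  48  41  46  47  57 132 120 119]
 [123 111  44  47  48  51  50  49  51  51  50  53  48  47  85 130 131 130]
 [118 140  40  48  49  53  44  51  48  49  47  53  49  49  97 122 130 126]
 [121 123  62  49  50  50  50  52  50  44  53  47  51  37 119 125 118 120]
 [122 125 128  61  49  50  51  48  52  49  51  48  39  91 127 120 117 111]
 [121 123 129 131  89  52  46  45  42  49  45  53 
[... 4260 characters left out ...]
132 134 134 124 109  88  73  68  66  67  67  68  66  68  69  69  69  72
   87 108 122 133 133 134 132 133 131 132]
 [134 133 135 133 125 108  90  79  71  65  65  65  69  66  73  71  77  88
  106 122 133 134 133 133 132 131 133 133]
 [133 135 134 136 131 126 117 103  89  82  75  75  75  79  85  93  99 112
  123 132 132 132 133 133 134 135 133 133]
 [135 134 136 135 134 130 131 125 115 111 107 104 103 109 113 119 123 130
  133 134 131 133 133 134 135 134 135 133]
 [135 133 133 133 134 132 132 133 131 130 128 127 126 128 132 133 132 134
  134 135 132 132 132 132 133 134 135 135]
 [135 135 136 134 133 133 133 133 134 133 135 134 134 134 134 134 134 133
  133 135 132 134 135 133 133 132 132 134]]
```

```bash
cat >> h.py <<'E'
def gray(c): return cv2.cvtColor(c['frame'],cv2.COLOR_RGB2GRAY)
def blob(c,box,lo,hi,blur=0,seed=None):
    x,y,w,h=box; g=gray(c)
    if blur: g=cv2.medianBlur(g,blur)
    m=cv2.inRange(g[y:y+h,x:x+w],lo,hi)
    m=cv2.resize(m,None,fx=1,fy=1)
    cs,_=cv2.findContours(m,cv2.RETR_EXTERNAL,cv2.CHAIN_APPROX_NONE)
    k=max(cs,key=cv2.contourArea); hl=cv2.convexHull(k)
    e=cv2.fitEllipse(k); 
    return np.array(e[0])+[x,y],e[1],np.array(e[2])
E
python3 - <<'E'
from h import *
np.set_printoptions(precision=4,suppress=True)
S=load('scene0');T=load('top0')
a=blob(S,(370,218,46,44),62,105,3);b=blob(T,(240,240,38,36),62,100)
print('face',a,b)
p,r=tri(S,a[0],T,b[0]);print('sleeve top',p,'gap',r, onz(S,a[0],.034),onz(T,b[0],.034))
a=blob(S,(160,286,25,16),145,255);b=blob(T,(455,215,25,16),140,255)
print(a,b);p,r=tri(S,a[0],T,b[0]);print('tip',p,r,onz(S,a[0],.079),onz(T,b[0],.079))
a=blob(S,(150,280,50,50),0,112,3);b=blob(T,(448,213,32,30),0,105)
print(a,b);p,r=tri(S,(175.7,310.7),T,b[0]);print('shoulder',p,r,onz(T,b[0],.039))
E
```

```text
face (array([392.7766, 233.2567]), (15.707741737365723, 25.93897819519043), array(100.3953)) (array([257.8902, 258.3985]), (24.739608764648438, 26.672761917114258), array(127.8631))
sleeve top [0.4911 0.2546 0.0302] gap 0.00272343074136302 [0.4951 0.2537 0.034 ] [0.4901 0.2528 0.034 ]
(array([170.0158, 293.6389]), (3.9088821411132812, 6.587049961090088), array(82.8163)) (array([467.5739, 223.3234]), (4.952920913696289, 5.312398910522461), array(36.7349))
tip [ 0.5583 -0.1602  0.0765] 0.0001738125635458876 [ 0.5606 -0.16    0.079 ] [ 0.5578 -0.1593  0.079 ]
(array([174.689 , 309.1116]), (25.216135025024414, 25.79943084716797), array(10.7131)) (array([460.7961, 227.607 ]), (17.609066009521484, 19.405118942260742), array(136.5553))
shoulder [ 0.5582 -0.1594  0.0346] 0.0008095952312392575 [ 0.5573 -0.1577  0.039 ]
```

```bash
python3 - <<'E'
from h import *
np.set_printoptions(precision=4,suppress=True)
S=load('scene0');T=load('top0')
ker=np.ones((2,2),np.uint8)
def cands(c,box,hi):
    x,y,w,h=box;g=gray(c)[y:y+h,x:x+w];m=cv2.inRange(g,0,hi)
    n,l,st,ce=cv2.connectedComponentsWithStats(m)
    return [(np.round(ce[i]+[x,y],2),st[i]) for i in range(1,n) if st[i][4]>12]
print('S',cands(S,(200,228,20,18),48),cands(S,(240,293,20,18),48))
print('T',cands(T,(404,178,16,16),48),cands(T,(424,265,14,16),48))
f=lambda im,x,y,w,h,s:cv2.resize(im[y:y+h,x:x+w],None,fx=s,fy=s,interpolation=cv2.INTER_CUBIC)
b=cv2.imread('pics/top0.png');a=cv2.imread('pics/scene0.png')
cv2.imwrite('pics/crop4.png',np.vstack([np.hstack([f(b,395,170,40,30,8),f(b,410,262,40,30,8)]),np.hstack([f(a,195,225,40,30,8),f(a,230,290,40,30,8)])]))
E
```

```text
S [(array([209.54, 236.59]), array([ 5,  4, 10, 10, 61], dtype=int32))] [(array([248.67, 304.31]), array([ 3,  5, 12, 13, 87], dtype=int32))]
T [(array([411.6, 188.2]), array([ 5,  6,  6, 10, 45], dtype=int32))] [(array([429.69, 273.69]), array([ 3,  4,  6, 10, 48], dtype=int32))]
```

View pics/crop4.png

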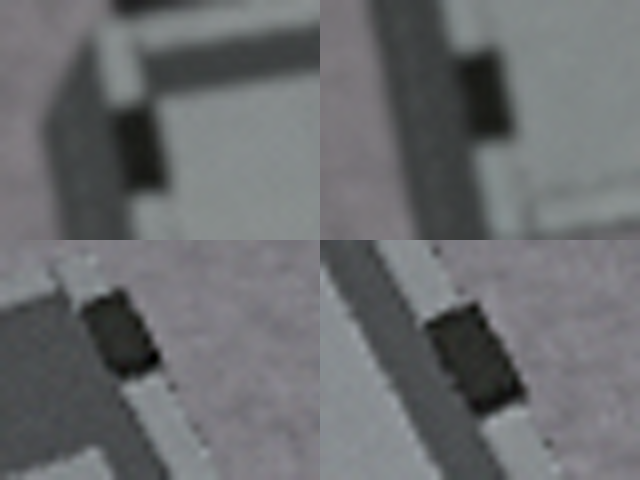

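The stops show clearly as dark rectangles, far at top (411.6,188.2) / scene (248.7,304.3) and near at top (429.7,273.7) / scene (209.5,236.6). From them I get the machine's yaw, and then the guard angle.

```bash
python3 - <<'E'
from h import *
np.set_printoptions(precision=4,suppress=True)
S=load('scene0');T=load('top0')
p1=tri(S,(248.67,304.31),T,(411.6,188.2));p2=tri(S,(209.54,236.59),T,(429.69,273.69))
print(p1,p2); d=p1[0]-p2[0];print('yaw tri',np.arctan2(d[1],d[0]),np.linalg.norm(d))
for c,a,b in((S,(248.67,304.31),(209.54,236.59)),(T,(411.6,188.2),(429.69,273.69))):
    A=onz(c,a,.0895);B=onz(c,b,.0895);d=A-B;print('yaw',np.arctan2(d[1],d[0]),np.linalg.norm(d),(A+B)/2)
yaw=np.arctan2(*(p1[0]-p2[0])[[1,0]])
mid=(p1[0]+p2[0])/2; ny=np.array([-np.sin(yaw),np.cos(yaw),0])
print('from stops, spindle centre',mid-ny*.095, 'stop mid from tip', (mid-[.559,-.1597,0])[:2]@ny[:2],(mid-[.559,-.1597,0])[:2]@[np.cos(yaw),np.sin(yaw)])
# bar ends in top by bright mask
g=gray(T);hsv=cv2.cvtColor(T['frame'],cv2.COLOR_RGB2HSV)
x,y,w,h=590,120,50,110
m=cv2.inRange(g[y:y+h,x:x+w],140,255)
cv2.imwrite('pics/mask.png',np.hstack([cv2.resize(m,None,fx=5,fy=5),cv2.resize(g[y:y+h,x:x+w],None,fx=5,fy=5,interpolation=cv2.INTER_CUBIC)]))
E
```

```text
(array([ 0.625 , -0.0509,  0.0863]), np.float64(0.0016861890853191485)) (array([ 0.4576, -0.0818,  0.086 ]), np.float64(0.0013419408293992))
yaw tri 0.18237341905056262 0.1702343255527139
yaw 0.18189113771632046 0.16883307076955795 [ 0.5443 -0.0673  0.0895]
yaw 0.18275802008684758 0.16974279030834225 [ 0.5408 -0.0649  0.0895]
from stops, spindle centre [ 0.5585 -0.1598  0.0862] stop mid from tip 0.09499240934887453 -0.0004802248567966559
```

View pics/mask.png

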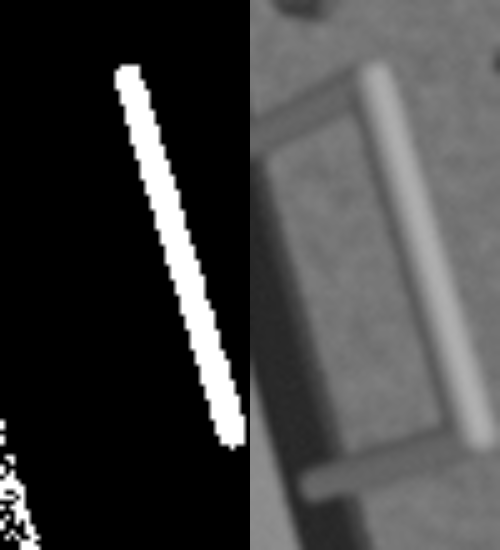

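```bash
cat >> h.py <<'E'
YAW=.1824; C=np.array([.5587,-.1597,0.])
MX=np.array([np.cos(YAW),np.sin(YAW),0]);MY=np.array([-np.sin(YAW),np.cos(YAW),0])
def mw(x,y,z): return C+MX*x+MY*y+np.array([0,0,z])
def bar(th,x=0,r=.235): return mw(x,-.1+r*np.cos(th),.094+r*np.sin(th))
from scipy.spatial.transform import Rotation
def down(jaw,tilt=0):
    z=np.array(jaw,float);z/=np.linalg.norm(z); y=np.array([0,0,-1.]);x=np.cross(y,z)
    return Rotation.from_matrix(np.stack([x,y,z],1))
E
python3 - <<'E'
from h import *
from scipy.optimize import minimize_scalar
np.set_printoptions(precision=4,suppress=True)
S=load('scene0');T=load('top0')
x,y,w,h=590,120,50,110
m=cv2.inRange(gray(T)[y:y+h,x:x+w],128+9,255)
n,l,st,ce=cv2.connectedComponentsWithStats(m);i=1+np.argmax(st[1:,4]);print(ce[i]+[x,y],st[i])
uv=ce[i]+[x,y]
for th in np.arange(1.7,2.05,.05): print(round(th,2),proj(T,bar(th)),proj(T,mw(0.11,-.1+.19*np.cos(th),.094+.19*np.sin(th))),'scene corner near',proj(S,mw(-.11,-.1+.19*np.cos(th),.094+.19*np.sin(th))),proj(S,mw(.11,-.1+.19*np.cos(th),.094+.19*np.sin(th))))
E
```

```text
[625.8008 171.3568] [ 23  13  27  77 482]
1.7 [607.4366 172.6045] [568.3965 115.9212] scene corner near [ 15.619  165.6106] [ 33.0427 276.938 ]
1.75 [614.4126 171.6929] [573.668 115.376] scene corner near [  7.8461 168.5082] [ 22.964  281.3627]
1.8 [621.0302 170.9229] [578.7065 114.9681] scene corner near [  0.2507 171.7233] [ 13.0816 286.1304]
1.85 [627.2611 170.2968] [583.4925 114.6982] scene corner near [ -7.132  175.2456] [  3.4471 291.2226]
1.9 [633.0807 169.8155] [588.0084 114.566 ] scene corner near [-14.2679 179.0625] [ -5.8885 296.618 ]
1.95 [638.4677 169.4789] [592.2383 114.5702] scene corner near [-21.1236 183.1594] [-14.8758 302.2927]
2.0 [643.4048 169.286 ] [596.1687 114.7091] scene corner near [-27.6673 187.5199] [-23.467  308.2203]
```

Everything agrees:
- **Machine:** yaw is 0.182 rad from both views. The centre is (0.5587,−0.1597), and the stops put it at (0.5585,−0.1598).
- **Guard:** about 1.82 rad, from the bar in top and a corner in scene.
- **Heights:** the triangulated values are tip 76.5, shoulder 35, stops 86 and sleeve top 30 mm. All read 2–4 mm below the stated heights, which looks like a common calibration offset, so I use the stated heights.
- **Sleeve:** (0.4925,0.253). I'll grasp it with the jaws along world x, where there are no neighbours.

```bash
python3 - <<'E'
from h import *
np.set_printoptions(precision=4,suppress=True)
o=get_obs();R=Rotation.from_quat(o['orientation']);print('toolz',R.as_matrix()[:,2])
T=load('top0')
for n,uv in dict(p1=(299,264),p2=(287,305),teal=(217,243)).items(): print(n,onz(T,uv,.034)[:2])
ok=[]
for s in(1,-1):
    q=down([s,0,0]).as_quat()
    for P in([.4925,.253,.12],[.4925,.253,.024],[.559,-.16,.16],[.5587,-.1597,.06]): print(s,kinematics.solve_ik(P,q))
    q=down(s*MY).as_quat()
    for th in(1.82,1,0): print(s,'bar',kinematics.solve_ik(bar(th),q))
E
```

```text
toolz [ 0.3418 -0.9398 -0.0012]
p1 [0.4797 0.1698]
p2 [0.3976 0.192 ]
teal [0.5205 0.3367]
1 [ 0.4718  0.4016  1.8931 -0.      0.8469  0.4718]
1 [ 0.4718  0.5537  1.9323 -0.      0.6555  0.4718]
1 [-0.2814  0.3847  1.8063 -0.      0.9506 -0.2814]
1 [-0.281   0.5249  1.8611 -0.      0.7556 -0.281 ]
1 bar [-0.4946  0.3627  1.4554 -0.      1.3235 -2.2478]
1 bar [-0.2386  0.2276  1.7058 -0.      1.2082 -1.9918]
1 bar [-0.0532  0.4173  1.9479 -0.      0.7764 -1.8064]
-1 [ 0.4718  0.4016  1.8931 -0.      0.8469 -2.6697]
-1 [ 0.4718  0.5537  1.9323 -0.      0.6555 -2.6697]
-1 [-0.2814  0.3847  1.8063 -0.      0.9506  2.8602]
-1 [-0.281   0.5249  1.8611 -0.      0.7556  2.8606]
-1 bar [-0.4946  0.3627  1.4554 -0.      1.3235  0.8938]
-1 bar [-0.2386  0.2276  1.7058 -0.      1.2082  1.1498]
-1 bar [-0.0532  0.4173  1.9479 -0.      0.7764  1.3352]
```

```bash
python3 - <<'E'
from h import *
np.set_printoptions(precision=4,suppress=True)
q=down([1,0,0]).as_quat()
o=get_obs();P=o['position']
w1=[.16,-.42,.42]
j1=kinematics.solve_ik(w1,o['orientation']);j2=kinematics.solve_ik([.4,.2,.36],q);print(j1,j2)
bot.goto_joints(j1);print(get_obs()['time_s'])
bot.goto_joints(j2);print(get_obs()['time_s'])
bot.reach([.4925,.253,.11],q)
o=get_obs();print(o['time_s'],o['position'],o['wrist_force']);snap('scene','s1');snap('top','t1')
E
```

```text
[-1.2102 -0.0605  1.7474  0.      1.4559  0.0118] [ 0.4603 -0.0323  1.8469 -0.      1.327   0.4603]
1.0667
3.4417
4.5 [0.4931 0.2531 0.1111] [0.3839 1.2707 0.1747]
```

View pics/s1.png

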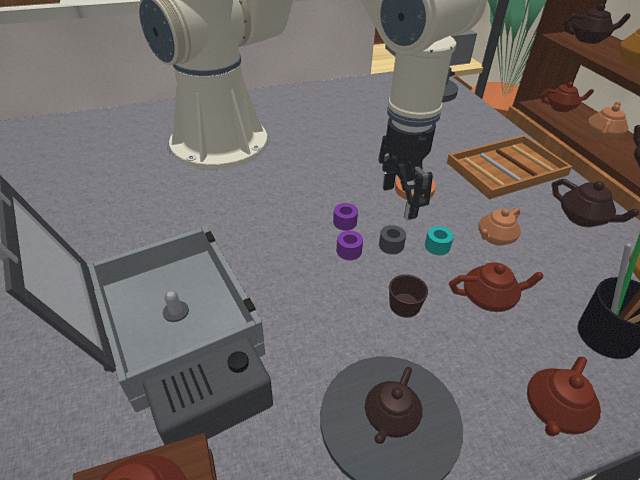

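The gripper hangs open above the dark sleeve, with its tips near (388,180) and (414,212), one on each side of it along x. Next: descend and grip.

```bash
python3 - <<'E'
from h import *
np.set_printoptions(precision=4,suppress=True)
print(proj(load('s1'),[.4931,.2531,.111]))
bot.servo_line([.4925,.253,.026],velocity=.1)
o=get_obs();print(o['time_s'],o['position'],o['wrist_force'])
hand.move_gripper(.045,40)
o=get_obs();print(o['time_s'],o['gripper_width'],o['wrist_force'])
bot.servo_line([.4925,.253,.19],velocity=.15)
o=get_obs();print(o['time_s'],o['gripper_width'],o['position'],o['wrist_force'])
snap('scene','s2');snap('top','t2')
E
```

```text
[397.3877 200.808 ]
5.5917 [0.4929 0.2532 0.0264] [ 0.1109  1.1379 -0.5697]
6.025 0.047888747050443534 [-1.3162 -1.0544  5.3497]
7.2667 0.04779641596752919 [0.4919 0.2527 0.1891] [-0.5484  0.0113 -1.8158]
```

View pics/s2.png

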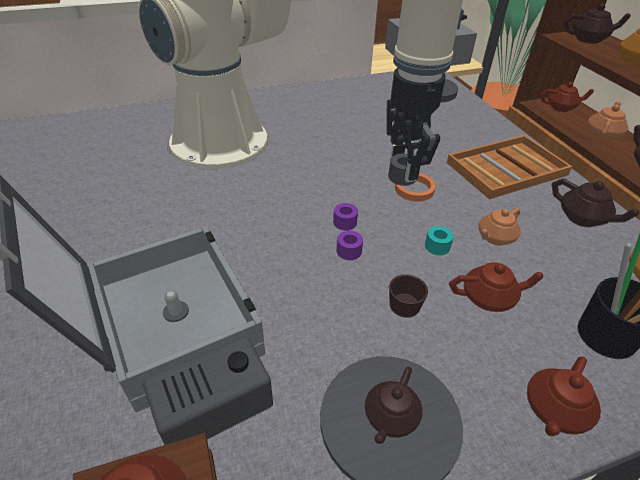

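```bash
python3 - <<'E'
from h import *
np.set_printoptions(precision=4,suppress=True)
S=load('s2');a=cv2.imread('pics/s2.png')
P=np.array([.4919,.2527,.1891])
print('tcp',proj(S,P),'expected sleeve bottom', proj(S,[.4919,.2527,.163]),'L/R',proj(S,[.4919,.2277,.163]),proj(S,[.4919,.2777,.163]))
x,y,w,h=365,110,90,90
im=cv2.resize(a[y:y+h,x:x+w],None,fx=6,fy=6,interpolation=cv2.INTER_CUBIC)
th=np.linspace(0,2*np.pi,60)
for z,col in((.163,(0,255,0)),(.197,(0,255,255))):
    pts=np.array([(proj(S,[P[0]+.025*np.cos(t),P[1]+.025*np.sin(t),z])-[x,y])*6 for t in th]).astype(int)
    cv2.polylines(im,[pts],True,col,1)
cv2.imwrite('pics/crop5.png',im)
E
```

```text
tcp [403.0179 163.7735] expected sleeve bottom [400.8806 176.5822] L/R [387.7931 179.0884] [413.7598 174.1158]
```

View pics/crop5.png

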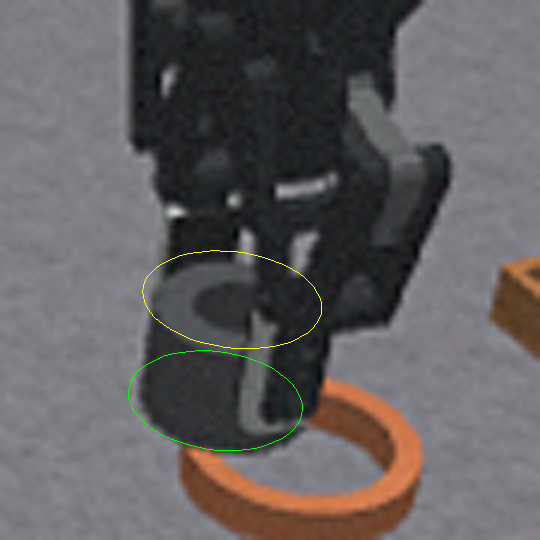

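```bash
python3 - <<'E'
from h import *
S=load('t2');a=cv2.imread('pics/t2.png');P=np.array([.4919,.2527,.1891])
u=proj(S,P);x,y=(u-[35,35]).astype(int);w=h=70
im=cv2.resize(a[y:y+h,x:x+w],None,fx=7,fy=7,interpolation=cv2.INTER_CUBIC)
th=np.linspace(0,2*np.pi,60)
for z,col in((.163,(0,255,0)),(.197,(0,255,255))):
    pts=np.array([(proj(S,[P[0]+.025*np.cos(t),P[1]+.025*np.sin(t),z])-[x,y])*7 for t in th]).astype(int)
    cv2.polylines(im,[pts],True,col,1)
# clean scene crop, brightened
S=load('s2');a=cv2.imread('pics/s2.png');c=cv2.resize(a[145:190,380:430],None,fx=10,fy=10,interpolation=cv2.INTER_CUBIC)
c=np.clip(c.astype(float)*2,0,255).astype(np.uint8)
cv2.imwrite('pics/crop6.png',im);cv2.imwrite('pics/crop7.png',c)
E
```

```text
(no output)
```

View pics/crop6.png

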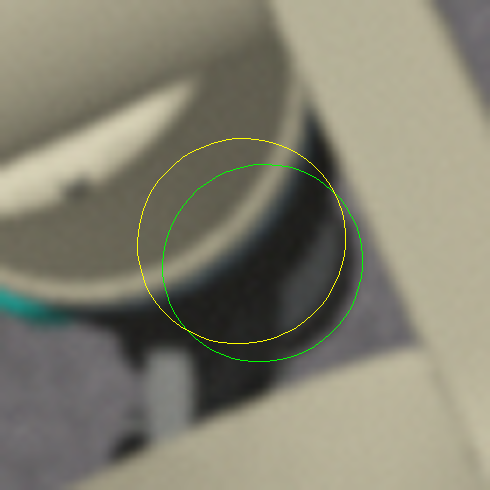

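View pics/crop7.png

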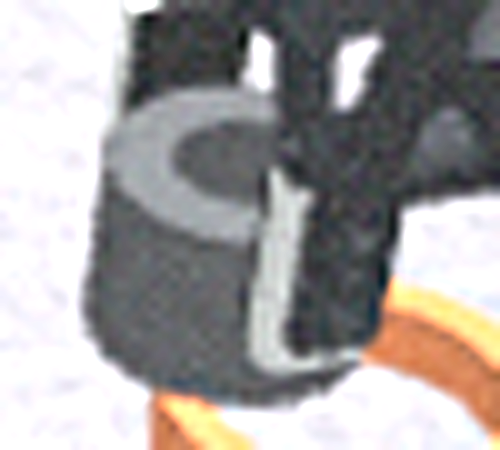

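```bash
python3 - <<'E'
from h import *
S=load('scene0')
def ext(c,P,zb,zt):
    th=np.linspace(0,2*np.pi,200)
    A=np.array([proj(c,[P[0]+.025*np.cos(t),P[1]+.025*np.sin(t),z]) for z in(zb,zt) for t in th])
    return A.min(0),A.max(0)
print('expected sil on table',ext(S,(.4925,.253),0,.034))
g=gray(S)[215:265,365:420]; m=cv2.inRange(cv2.GaussianBlur(g,(3,3),0),0,102)
n,l,st,ce=cv2.connectedComponentsWithStats(m);i=1+np.argmax(st[1:,4]);print('actual',st[i][:2]+[365,215]-.5,st[i][:2]+st[i][2:4]+[365,215]-.5)
c=load('s2');print('expected held',ext(c,(.4919,.2527),.1891-.026,.1891+.008))
g=cv2.GaussianBlur(gray(c),(3,3),0)
for r in range(158,188,2): print(r,g[r,382:396], g[r,408:424])
print(g[178:190,394:406])
E
```

```text
expected sil on table (array([377.02802019, 224.00953266]), array([404.9201068 , 254.17384496]))
actual [377.5 224.5] [405.5 254.5]
expected held (array([386.42636878, 151.76809146]), array([418.67128591, 185.02318773]))
158 [129 130 132 133 133 131 130 123 104  87  82  83  83  83] [40 38 37 38 37 36 34 33 34 34 35 35 33 38 49 55]
160 [130 129 129 127 125 124 127 118  93  80  82  84  85  85] [41 38 36 37 37 35 33 34 34 32 32 33 35 42 48 50]
162 [131 129 129 129 128 128 129 114  81  70  80  85  84  84] [60 39 32 34 34 35 37 36 34 34 34 35 37 40 40 37]
164 [127 126 126 126 128 129 127 102  66  52  61  73  81  83] [98 90 74 50 35 34 34 33 34 34 33 33 36 42 49 54]
166 [128 127 126 127 128 131 121  87  56  48  48  50  57  67] [104  98  70  40  31  32  34  35  34  32  30  43  83 114 122 123]
168 [126 126 127 127 126 129 117  79  50  46  48  49  49  48] [103  89  58  35  31  34  37  42  43  38  32  54 104 129 127 125]
170 [130 128 127 130 132 131 111  72  48  46  49  51  52  51] [101  80  49  33  33  35  36  38  38  33  42  79 116 128 127 126]
172 [127 126 126 128 131 124  95  60  47  49  5
[... 857 characters left out ...]
 125 125 125 111  90] [118 122 126 127 126 127 130 130 129 129 129 128 127 125 124 127]
[[ 51  51  51  51  52  53  51  51  50  50  65  91]
 [ 50  51  52  51  52  53  52  51  50  51  65  90]
 [ 48  50  51  51  51  52  52  51  51  51  62  84]
 [ 49  50  50  50  50  51  51  51  51  51  55  69]
 [ 61  53  50  48  48  48  49  50  51  51  50  54]
 [ 89  68  59  54  52  51  49  49  49  49  49  49]
 [111  88  82  84  81  74  66  59  58  56  54  52]
 [115  94  97 115 121 114 102  93  90  87  83  80]
 [111  90  88 111 133 139 134 129 126 124 121 119]
 [113  89  76  89 117 137 143 141 138 136 134 133]
 [115  89  74  78  97 120 135 139 138 135 133 130]
 [118  92  77  77  83  97 115 131 138 137 136 134]]
```

The sleeve is held between the pads (47.8 mm reading) and looks upright. It sits about 1–2 mm to +y of the TCP. I'll carry it over the spindle and check there.

```bash
python3 - <<'E'
from h import *
np.set_printoptions(precision=4,suppress=True)
q=down([1,0,0]).as_quat()
bot.reach([.5587,-.1607,.18],q)
print(get_obs()['time_s'])
bot.servo_line([.5587,-.1607,.121],velocity=.12)
o=get_obs();print(o['time_s'],o['gripper_width'],o['position'],o['wrist_force'])
snap('scene','s3');snap('top','t3')
S=load('s3');a=cv2.imread('pics/s3.png');P=o['position']
x,y,w,h=140,230,70,80
im=cv2.resize(a[y:y+h,x:x+w],None,fx=7,fy=7,interpolation=cv2.INTER_CUBIC)
im=np.clip(im.astype(float)*1.8,0,255).astype(np.uint8)
th=np.linspace(0,2*np.pi,60)
for z,col in((P[2]-.026,(0,255,0)),(P[2]+.008,(0,255,255))):
    pts=np.array([(proj(S,[P[0]+.025*np.cos(t),P[1]+.025*np.sin(t),z])-[x-.5,y-.5])*7 for t in th]).astype(int)
    cv2.polylines(im,[pts],True,col,1)
cv2.imwrite('pics/crop8.png',im)
E
```

```text
8.9167
9.5583 0.0477729102399324 [ 0.5591 -0.1605  0.1213] [-0.5163  0.339  -1.202 ]
```

View pics/crop8.png

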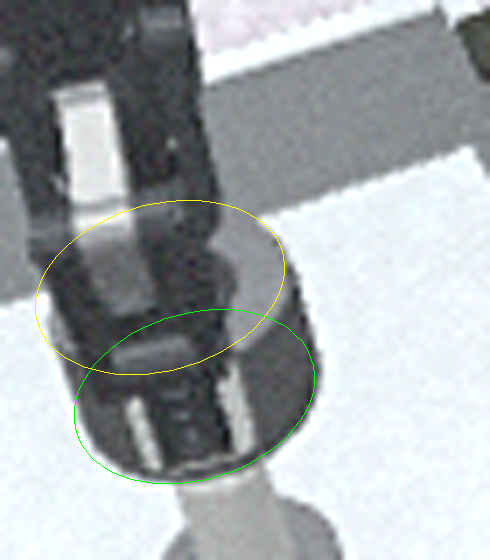

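View pics/t3.png

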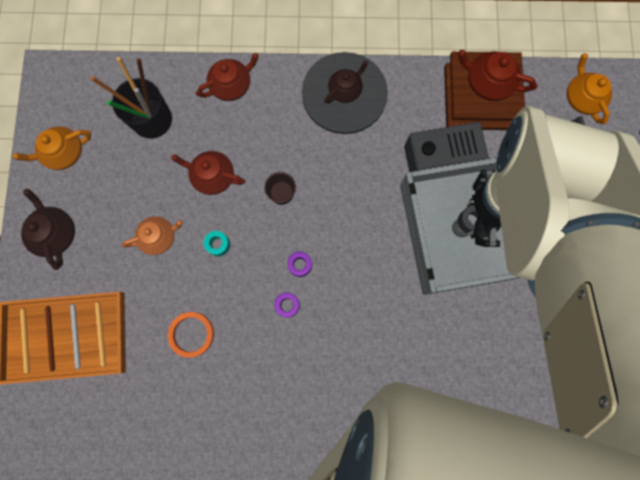

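In scene, the sleeve sits directly above the spindle and its outline agrees with expectation to about 1 px. Next: lower it with force checks.

```bash
python3 - <<'E'
from h import *
np.set_printoptions(precision=3,suppress=True)
for z in(.102,.096,.090,.082,.074,.068):
    bot.servo_line([.5587,-.1607,z],velocity=.05)
    o=get_obs();f=np.array(o['wrist_force']);print(round(o['time_s'],2),o['position'],f,o['ft_torque'],o['gripper_width'])
    if np.linalg.norm(f-[-.5,.3,-1.2])>12: print('STOP');break
snap('scene','s4')
E
```

```text
10.19 [ 0.558 -0.161  0.102] [-0.608 -0.249 -1.966] [ 0.006  0.003 -0.061] 0.04789630298761023
10.46 [ 0.558 -0.161  0.096] [ 0.196 -0.241 -0.636] [-0.017  0.002  0.031] 0.04821021496527547
10.72 [ 0.558 -0.161  0.09 ] [-0.23  -0.286  0.214] [0.072 0.003 0.001] 0.047884744836966336
11.03 [ 0.558 -0.161  0.082] [-0.705 -0.    -1.387] [-0.041  0.036 -0.023] 0.04773186587254022
11.34 [ 0.558 -0.161  0.074] [ 0.58   0.329 -1.424] [ 0.016 -0.042  0.052] 0.04798087669822234
11.61 [ 0.558 -0.161  0.068] [ 0.229 -0.029 -0.766] [-0.029 -0.018 -0.022] 0.04815631514138616
```

```bash
python3 -c "
import cv2
a=cv2.imread('pics/s4.png');cv2.imwrite('pics/crop9.png',cv2.resize(a[200:350,80:280],None,fx=4,fy=4,interpolation=cv2.INTER_CUBIC))"
```

```text
(no output)
```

View pics/crop9.png

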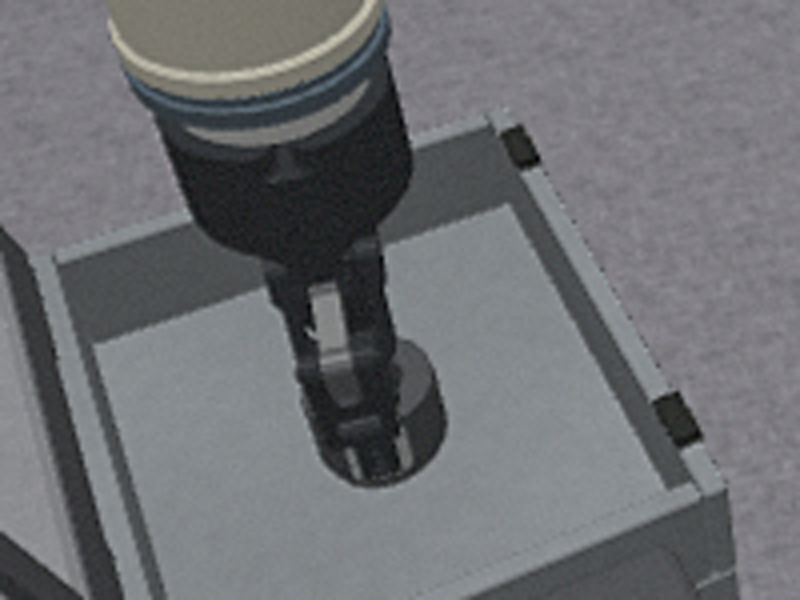

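The sleeve is on the spindle, low in the pan, with no contact force yet. Next: lower it to contact, release and rise.

```bash
python3 - <<'E'
from h import *
np.set_printoptions(precision=3,suppress=True)
for z in(.066,.065,.064,.063):
    bot.servo_line([.5587,-.1607,z],velocity=.03)
    o=get_obs();f=np.array(o['wrist_force']);print(round(o['time_s'],2),o['position'],f)
    if f[2]>4: break
hand.move_gripper(.075);o=get_obs();print(o['time_s'],o['gripper_width'],o['wrist_force'])
bot.servo_line([.5587,-.1607,.16],velocity=.12)
# clear upward and back so cameras see
q=down([1,0,0]).as_quat()
bot.reach([.50,.0,.36],q)
o=get_obs();print(o['time_s'],o['position'],o['wrist_force'])
c=snap('scene','s5');t=snap('top','t5')
a=cv2.imread('pics/s5.png')[250:340,110:240];b=cv2.imread('pics/t5.png')[190:265,412:520]
cv2.imwrite('pics/crop10.png',np.hstack([cv2.resize(a,(390,270),interpolation=cv2.INTER_CUBIC),cv2.resize(b,(390,270),interpolation=cv2.INTER_CUBIC)]))
E
```

```text
11.91 [ 0.559 -0.161  0.066] [ 0.259 -0.409 -0.526]
12.16 [ 0.559 -0.161  0.066] [-1.674 -0.121  6.638]
12.5417 0.0750126361898835 [-0.981  0.769 -0.425]
14.5083 [ 0.5   -0.     0.359] [ 0.162  0.211 -0.468]
```

View pics/crop10.png

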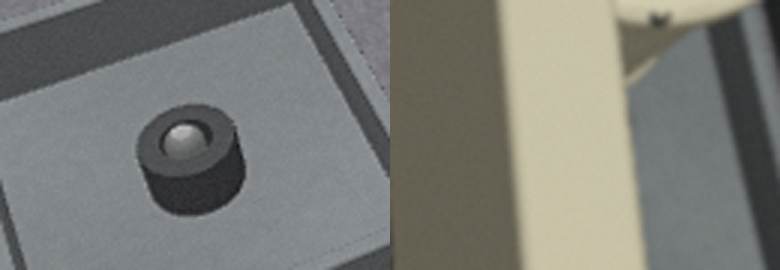

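View pics/s5.png

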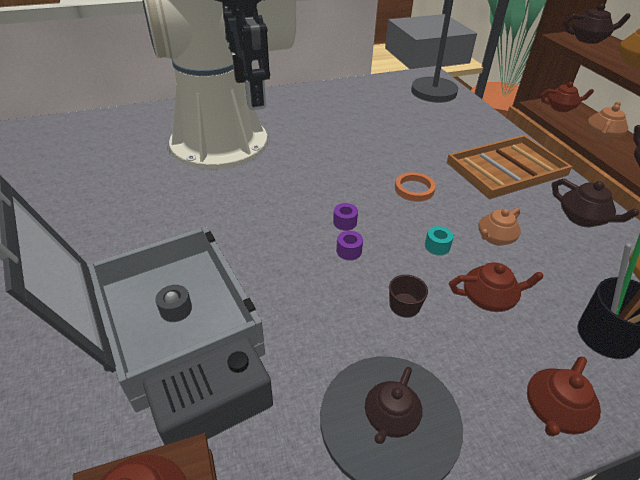

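The sleeve stands upright on the shoulder at scene (174,301), with the tip showing about 6 mm above it. Contact came at TCP z 65.7 mm, which puts the underside at 39 mm as specified. It has been released.

Next is the guard: I come down over the bar with the jaws along machine y.

```bash
python3 - <<'E'
from h import *
np.set_printoptions(precision=4,suppress=True)
q=down(-MY).as_quat(); B=bar(1.828); print(B)
j=kinematics.solve_ik(B+[0,0,.11],q);print(j)
hand.move_gripper(.06,25)
bot.reach(B+[0,0,.11],q)
o=get_obs();print(o['time_s'],o['position'],o['wrist_force'])
snap('scene','s6');snap('top','t6')
E
python3 -c "
import cv2,numpy as np
a=cv2.imread('pics/s6.png')[0:400,0:320];b=cv2.imread('pics/t6.png')[0:400,240:640]
cv2.imwrite('pics/c11.png',np.hstack([a,b]))"
```

```text
[ 0.5877 -0.3168  0.3213]
[-0.4967  0.3148  1.2939 -0.      1.5329  0.8917]
16.1833 [ 0.5877 -0.3159  0.4311] [-0.5226  0.7334  0.2808]
```

View pics/c11.png

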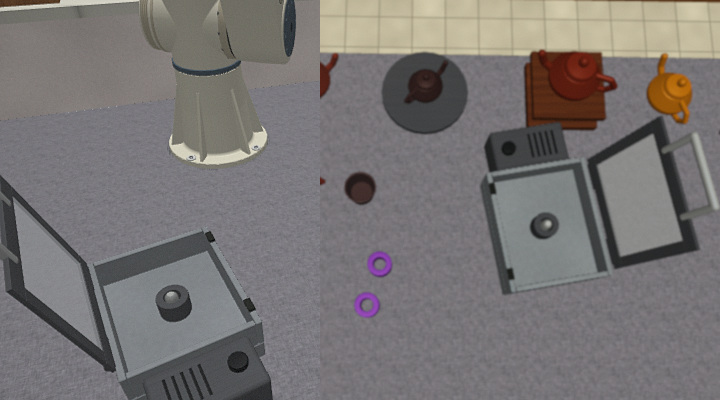

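Top also shows the sleeve concentric on the spindle, at crop (545,225). The gripper is out of both frames above the bar, as its projection predicts. Next: descend in steps, watching the force, and grip.

```bash
python3 - <<'E'
from h import *
np.set_printoptions(precision=4,suppress=True)
B=bar(1.828)
for dz in(.05,.025,.01,-.002):
    bot.servo_line(B+[0,0,dz],velocity=.1)
    o=get_obs();f=np.array(o['wrist_force']);print(round(o['time_s'],2),o['position'],f)
    if np.linalg.norm(f)>6: print('STOP');break
else:
    hand.move_gripper(.03,25);o=get_obs();print(o['time_s'],o['gripper_width'],o['wrist_force'])
snap('scene','s7');snap('top','t7')
E
python3 -c "
import cv2,numpy as np
a=cv2.imread('pics/s7.png')[100:400,0:320];b=cv2.imread('pics/t7.png')[50:350,240:640]
cv2.imwrite('pics/c12.png',np.hstack([a,b]))"
```

```text
17.03 [ 0.5879 -0.3169  0.3719] [0.6406 0.6841 0.3002]
17.43 [ 0.5876 -0.3168  0.3461] [ 0.3812 -0.1616  0.384 ]
17.73 [ 0.5875 -0.3167  0.3311] [-0.3981  0.9229  0.9083]
18.0 [ 0.5874 -0.3167  0.3189] [ 0.2072 -0.2697 -0.0829]
18.4 0.02985709555574514 [ 0.5817 -0.8281 -0.2014]
```

View pics/c12.png

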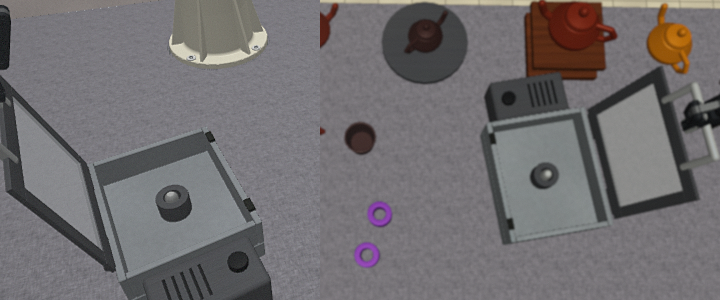

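The gripper straddles the bar in top, around crop (703,112), with one finger showing on the near side. Next: close on the bar.

```bash
python3 - <<'E'
from h import *
np.set_printoptions(precision=4,suppress=True)
for w in(.018,.008):
    hand.move_gripper(w,30);o=get_obs();print(o['time_s'],o['gripper_width'],o['position'],o['wrist_force'],o['ft_torque'])
snap('top','t8')
b=cv2.imread('pics/t8.png')[100:230,500:640];cv2.imwrite('pics/c13.png',cv2.resize(b,None,fx=4,fy=4,interpolation=cv2.INTER_CUBIC))
E
```

```text
18.775 0.017732494661537656 [ 0.5877 -0.3168  0.3193] [ 0.5944  0.3527 -0.1644] [ 0.02   -0.0274 -0.011 ]
18.9917 0.010805820419375096 [ 0.5877 -0.3169  0.3194] [-1.2173 -0.9769  0.5896] [-0.0317  0.0142  0.1015]
```

View pics/c13.png

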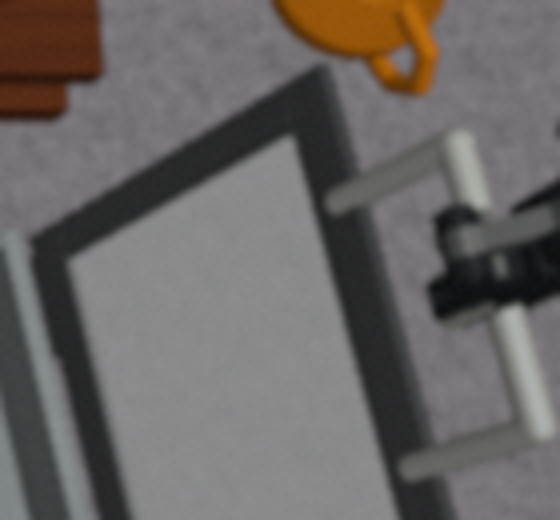

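The bar is gripped (10.8 mm reading on a 12 mm bar, low forces). Next: swing along the arc in small steps with force checks, the first third first.

```bash
cat >> h.py <<'E'
def swing(ths,v,lim=25,r=.235):
    for th in ths:
        P=bar(th,r=r)-[0,0,.002]
        bot.servo_line(P,velocity=v)
        o=get_obs();f=np.array(o['wrist_force']);print('th %.3f t %.2f'%(th,o['time_s']),np.array(o['position'])-P,'F(mx,my,z)',np.array([f@MX,f@MY,f[2]]),'w %.4f'%o['gripper_width'])
        if np.linalg.norm(f)>lim: print('STOP');return False
    return True
E
python3 - <<'E'
from h import *
np.set_printoptions(precision=4,suppress=True)
swing(np.linspace(1.828,1.2,7)[1:],.08)
snap('scene','s9');snap('top','t9')
E
python3 -c "
import cv2,numpy as np
a=cv2.imread('pics/s9.png')[50:450,0:320];b=cv2.imread('pics/t9.png')[0:400,240:640]
cv2.imwrite('pics/c14.png',np.hstack([a,b]))"
```

```text
th 1.723 t 19.50 [-0.0002  0.0007  0.0004] F(mx,my,z) [-1.1554 -0.4582  3.1837] w 0.0109
th 1.619 t 19.96 [-0.      0.0004  0.0003] F(mx,my,z) [-1.8259  0.0126  5.4983] w 0.0108
th 1.514 t 20.42 [-0.      0.0003 -0.0001] F(mx,my,z) [-1.2552  0.2036  3.06  ] w 0.0108
th 1.409 t 20.88 [-0.0002  0.0009 -0.0005] F(mx,my,z) [-0.2263 -0.5412 -2.4422] w 0.0108
th 1.305 t 21.33 [-0.0001  0.0006 -0.0003] F(mx,my,z) [ 0.3864 -0.2328 -2.5538] w 0.0107
th 1.200 t 21.79 [-0.0001  0.0007 -0.0002] F(mx,my,z) [-0.2186 -0.0662 -1.8249] w 0.0109
```

View pics/c14.png

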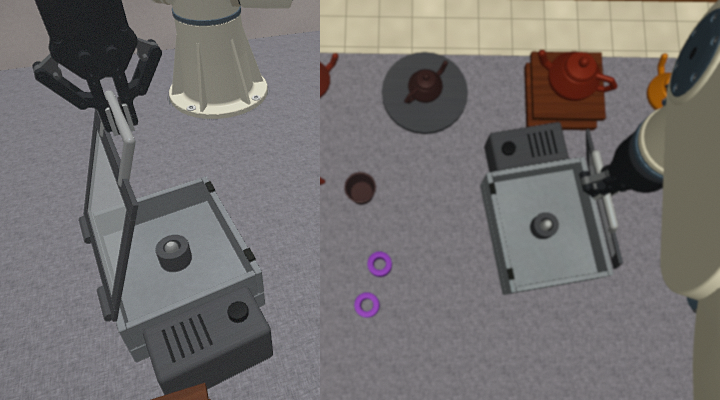

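The guard follows, held and now tilted past upright toward closing, with forces below 6 N. Continue down to 0.1 rad.

```bash
python3 - <<'E'
from h import *
np.set_printoptions(precision=4,suppress=True)
if swing(np.linspace(1.2,.5,7)[1:],.07): swing(np.linspace(.5,.1,5)[1:],.06)
snap('scene','s10');snap('top','t10')
E
python3 -c "
import cv2,numpy as np
a=cv2.imread('pics/s10.png')[50:450,0:320];b=cv2.imread('pics/t10.png')[0:400,240:640]
cv2.imwrite('pics/c15.png',np.hstack([a,b]))"
```

```text
th 1.083 t 22.43 [-0.0001  0.0004 -0.0005] F(mx,my,z) [ 1.7807 -1.0882 -4.3847] w 0.0110
th 0.967 t 22.98 [-0.0001  0.0004 -0.0002] F(mx,my,z) [-0.1935  0.0259 -1.8803] w 0.0109
th 0.850 t 23.52 [-0.0001  0.0002 -0.0004] F(mx,my,z) [ 1.2836 -2.4721 -3.9445] w 0.0109
th 0.733 t 24.06 [-0.0001  0.0003 -0.0004] F(mx,my,z) [ 0.3944 -0.6692 -2.549 ] w 0.0110
th 0.617 t 24.60 [-0.      0.0001 -0.0003] F(mx,my,z) [-0.5664 -3.7917 -3.8651] w 0.0108
th 0.500 t 25.14 [-0.      0.0001 -0.0004] F(mx,my,z) [ 0.7181 -3.8781 -4.3912] w 0.0106
th 0.400 t 25.68 [-0.      0.0001 -0.0008] F(mx,my,z) [-0.5406 -4.9    -3.4352] w 0.0109
th 0.300 t 26.23 [ 0.     -0.0002 -0.0011] F(mx,my,z) [-0.5818 -7.2768 -3.4644] w 0.0104
th 0.200 t 26.77 [ 0.0001 -0.0006 -0.001 ] F(mx,my,z) [-0.9122 -9.8863 -3.3399] w 0.0109
th 0.100 t 27.31 [ 0.0002 -0.0011 -0.0009] F(mx,my,z) [ -2.1446 -13.443   -2.1355] w 0.0110
```

View pics/c15.png

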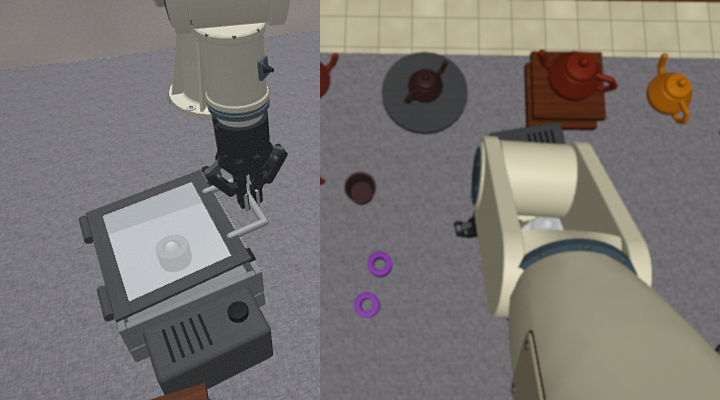

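The guard is nearly down, 0.1 rad above the stops. A radial pull of 13 N has built up because my radius is about 1–2 mm too large. I'll shorten it and ease down onto the stops until the contact force shows.

```bash
python3 - <<'E'
from h import *
np.set_printoptions(precision=4,suppress=True)
for th in(.075,.05,.03,.015,.005,-.004,-.01,-.016,-.022):
    if not swing([th],.03,25,r=.2335): break
    if get_obs()['wrist_force'][2]>3: print('contact');break
snap('scene','s11')
E
python3 -c "
import cv2,numpy as np
a=cv2.imread('pics/s11.png')[200:400,70:300]
cv2.imwrite('pics/c16.png',cv2.resize(a,None,fx=3,fy=3,interpolation=cv2.INTER_CUBIC))"
```

```text
th 0.075 t 27.76 [-0.      0.0001 -0.0005] F(mx,my,z) [-0.125  -5.2843 -1.4508] w 0.0108
th 0.050 t 28.10 [ 0.     -0.0001 -0.0001] F(mx,my,z) [-2.0938 -6.2487 -1.3528] w 0.0108
th 0.030 t 28.41 [ 0.     -0.0002 -0.0001] F(mx,my,z) [-1.2948 -6.306  -1.8628] w 0.0107
th 0.015 t 28.68 [ 0.0004 -0.0001  0.0013] F(mx,my,z) [-5.7599 -5.5423 14.5168] w 0.0109
contact
```

View pics/c16.png

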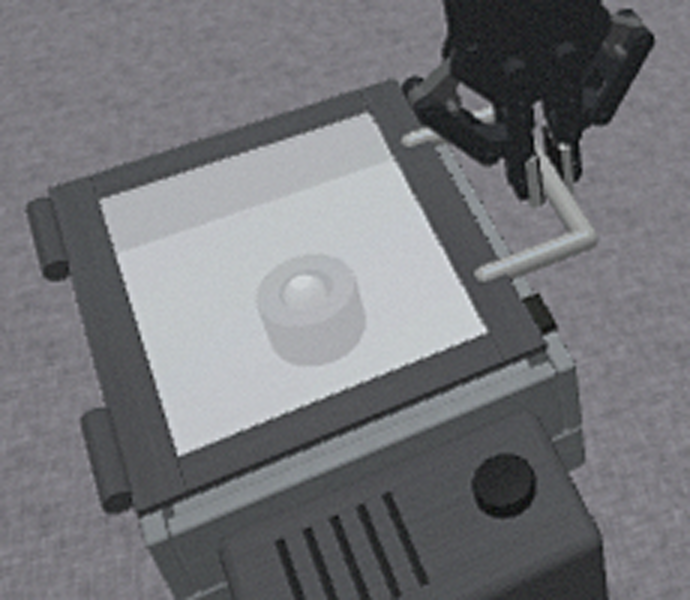

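```bash
python3 - <<'E'
from h import *
np.set_printoptions(precision=2,suppress=True)
S=load('s11')
x,y=70,200
a=cv2.imread('pics/s11.png')[200:400,70:300];im=cv2.resize(a,None,fx=3,fy=3,interpolation=cv2.INTER_CUBIC)
for th,col in((0,(0,255,0)),(.04,(0,0,255))):
    # bottom face of guard is 3mm under plane, top 3mm over
    def G(gx,r,n): return mw(gx,-.1+r*np.cos(th)-n*np.sin(th),.094+r*np.sin(th)+n*np.cos(th))
    pts=[G(-.11,.0,.003),G(-.11,.19,.003),G(.11,.19,.003),G(.11,0,.003)]
    uv=np.array([proj(S,p) for p in pts]);print(th,uv.ravel(),'bar',proj(S,bar(th,.055)),proj(S,bar(th,-.055)))
    cv2.polylines(im,[((uv-[x-.5,y-.5])*3).astype(int)],True,col,1)
    uv=np.array([proj(S,bar(th,s)) for s in(-.055,.055)]);cv2.polylines(im,[((uv-[x-.5,y-.5])*3).astype(int)],False,col,1)
cv2.imwrite('pics/c17.png',im)
o=get_obs();print(o['position'],o['wrist_force'])
E
```

```text
0 [ 84.42 261.62 201.37 224.36 252.34 312.81 114.01 369.66] bar [265.24 278.2 ] [238.1  236.16]
0.04 [ 84.33 261.65 200.52 221.05 251.72 309.51 113.91 369.7 ] bar [264.73 274.06] [237.42 232.03]
[ 0.53 -0.03  0.1 ] [-4.67 -5.4  15.7 ]
```

View pics/c17.png

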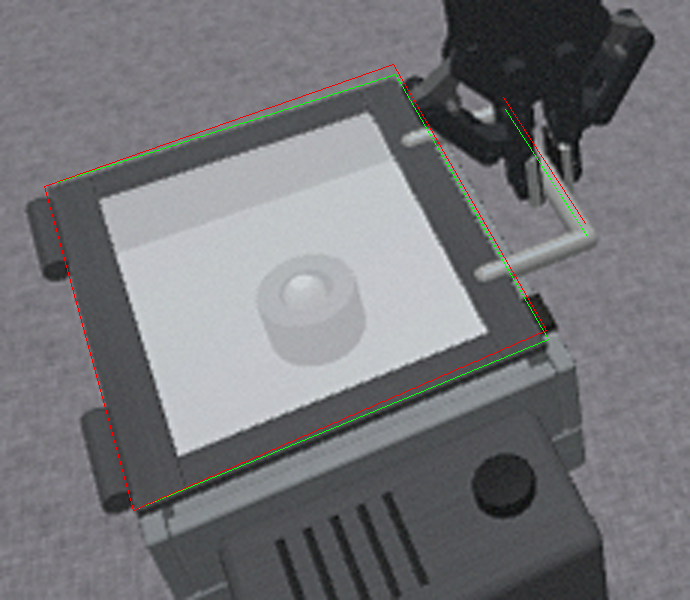

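The guard edge lies on the θ=0 outline (green) and below the 0.04 rad one (red), so it rests on the stops. The bar crept a few mm down the pads during the swing, which explains the early contact. Next: relieve the push, release and rise.

```bash
python3 - <<'E'
from h import *
np.set_printoptions(precision=4,suppress=True)
P=bar(.015,r=.2335)-[0,0,.002]
P=P+[0,0,.0013]-MY*.0005
bot.servo_line(P,velocity=.02);o=get_obs();print(o['time_s'],o['position'],o['wrist_force'])
hand.move_gripper(.020,25);o=get_obs();print(o['time_s'],o['gripper_width'],o['wrist_force'])
hand.move_gripper(.032,25);o=get_obs();print(o['time_s'],o['gripper_width'],o['wrist_force'])
bot.servo_line(P+[0,0,.04],velocity=.06);o=get_obs();print(o['time_s'],o['position'],o['wrist_force'])
bot.servo_line(P+[0,0,.20],velocity=.15)
bot.reach([.36,.08,.36],o['orientation'])
o=get_obs();print(o['time_s'],o['position'],o['wrist_force'])
snap('scene','s12');snap('top','t12')
E
```

```text
28.975 [ 0.5348 -0.0287  0.097 ] [-0.6845 -2.0302  4.2749]
29.2333 0.019908739175521828 [ 0.2041  0.5486 -0.7859]
29.5083 0.03201146593549144 [-0.1006  0.0662 -0.8679]
30.325 [ 0.5344 -0.0289  0.1367] [-0.6632 -0.1881  0.7209]
32.4083 [0.3608 0.0799 0.3598] [-1.0865  0.4575  0.6325]
```

View pics/s12.png

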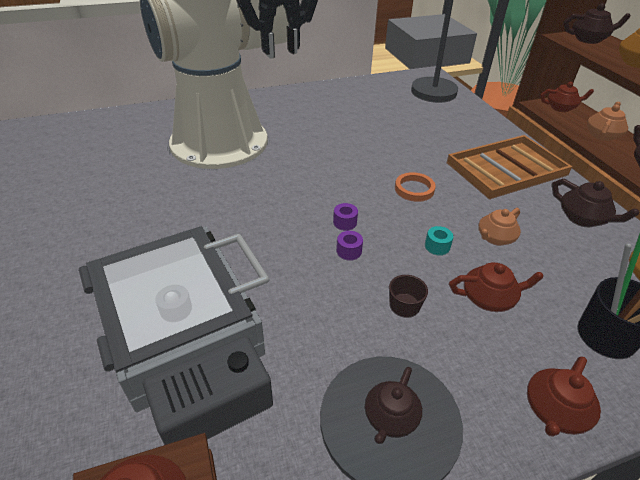

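View pics/t12.png

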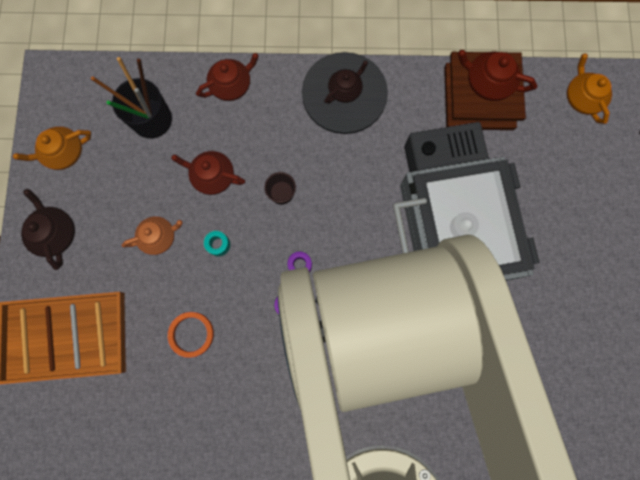

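The guard is shut, with its handle out past the +y wall at scene (250,265) / top (405,225). The sleeve shows through the pane on its spindle, everything else is in place, and the arm is clear. One last check: did the guard move on release, and did any loose object shift?

```bash
python3 - <<'E'
from h import *
a=gray(load('s11')).astype(int);b=gray(load('s12')).astype(int);z=gray(load('scene0')).astype(int)
print('guard diff',np.abs(a-b)[250:380,80:240].mean(),'noise',np.abs(a-b)[350:470,500:560].mean())
print('objects diff vs start',np.abs(z-b)[165:330,385:560].mean(),'left',np.abs(z-b)[165:330,330:375].mean())
S,T=load('s12'),load('t12')
print('guard far corner th0',proj(S,mw(.11,.09,.097)),proj(T,mw(.11,.09,.097)))
print(get_obs()['time_s']);hand_in()
E
```

```text
guard diff 5.374326923076923 noise 4.236805555555556
objects diff vs start 4.217766233766234 left 3.171986531986532
guard far corner th0 [252.336669   312.81226588] [412.94911213 174.07384306]
32.5083
the job is handed in; nothing more can be done
```

The sleeve is on the spindle and the guard is shut on its rubber stops. I handed the job in at 32.5 s of the 58 s allowed; it reports no verdict.

- **Sleeve:** I picked the plain dark grey sleeve, not the purple or turquoise look-alikes. I lowered it over the spindle until it touched the shoulder with its underside at about 39 mm, as specified, then released it. Afterwards both cameras showed it upright and concentric, with the spindle tip showing above it.
- **Guard:** I gripped the bar and carried it from about 1.83 rad down onto the stops, never letting go. After the relief move the last push on the stops was about 4 N, and then I released and backed away. Before release the guard edge lay on the predicted closed outline. The picture barely changed in the guard area after release (5.4 grey levels against 4.2 noise).
- **Other objects:** the teapots, cup, clay ring and look-alikes show only image noise compared with the start.

**Where things disagreed:**
- Heights measured from the two cameras read 2–4 mm below the stated ones. I used the stated heights, and the shoulder contact agreed with them.
- My swing radius was 1–2 mm too large, which built up a radial pull of about 13 N before I corrected it.
- The guard met its stops about 4–5 mm above the expected TCP height, pressing briefly with about 15 N. I put this down to the bar creeping in the pads, since the picture showed the guard closed.

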